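# Unlock the button tester and draw out its sled

### The job

The sled of the arcade-button tester is locked under the blue hood by a spring plunger. Pull the red plunger knob up, twist it about a quarter turn (either way) and let it down into its rest notch so that it stays up by itself; then slide the sled, which has an orange handle, all the way out to the rubber loading stop, let go, and leave the plunger parked. Do not disturb the loose parts lying around.

Things in the scene. Friction and masses are not known exactly. Their poses are not given: they have to be found in the camera images.
- fixture: The button tester, fixed to the table: aluminium base plate 220 x 480 x 15, origin under its centre, z up. The sled runs along its y. At -y a blue hood (188 wide, y -235 to -95, roof z 70); at +y a black rubber loading stop (y 224 to 238). The plunger stands at x -65, y -30 on a dark bracket (top z 46); its 8 mm pin locks in a cut-out in the sled's edge. All but the knob is below z 100.
- knob_grip (a point): Centre of the red plunger knob: a ribbed upright cylinder 28 across, 32 tall, white line on top. With the plunger down, centre z 85, top z 101, underside z 69 above the table, 23 above the bracket; a square slotted steel collar 30 x 29 (z 46 to 66) is right below it. The point moves and turns with the knob; its x runs along the white line.
- plunger (a joint): Lift of the plunger, m: 0 = down, sled locked; 0.020 = limit. A spring pulls it down with 8 N at 0, 17 N at 0.020. Below a lift of 0.014 a cross pin in the collar's deep slot stops it twisting: lift 0.016 to 0.019, then twist. Let down in the rest notch it stays at about 0.011 and the sled is free; over the deep slot it drops to 0.
- knob (a joint): Twist of the knob about the vertical, rad, positive counter-clockwise from above. 0 = over the deep slot (starts there, play 0.09 while down); limits -1.75, 1.75. The rest notch (3 mm deep) spans about 1.2 to 1.75 rad either way: aim for 1.35 to 1.5. Between them the pin rides on the collar's top, lift 0.014. Turns freely and stays where left.
- sled (a joint): Position of the sled, m: starts 0 to 0.005 (locked, under the hood; play about 0.006), grows along the fixture's +y; 0.12 = against the loading stop. Needs about 3 N to slide and stays where it is left.
- handle (a point): Centre of the sled's orange handle bar: a level bar along the fixture's x, 84 long, 14 x 14 thick, centre z 87 above the table, on posts at its ends (64 clear between them; the sled plate's top below is at z 32). In the fixture's frame it lies at x 20, y 75 + sled position; it moves with the sled.
- joystick_white: Bystander, loose: arcade joystick, steel plate 65 x 95, black body 56 x 60 x 30 under it, white ball 35 across, 108 tall. Origin at the centre of its underside.
- joystick_black: Bystander, loose: the same joystick with a black ball. Origin at the centre of its underside.
- button_yellow: Bystander, loose: arcade push button, yellow flange 33 across on a white barrel 24 across, 32 tall, standing on the roof of the hood. Origin at the centre of its underside.
- button_teal: Bystander, loose: the same in teal, standing on the table. Origin at the centre of its underside.
- button_red: Bystander, loose: the same in red, standing on the table. Origin at the centre of its underside.
- screwdriver: Bystander, loose: screwdriver lying on the table. Origin at the centre of its underside. It lies along its x.
- lock_ring: Bystander, loose: white plastic ring nut, 34 across, 8 tall, lying on the table. Origin at the centre of its underside.

How it is judged:
On the way, in this order (a step that is already met when the one before it is completed fails the run):
1. the plunger is parked in its rest notch: lifted 9 to 12.8 mm and twisted more than 1.05 rad either way, with the sled still in (less than 15 mm out) (value of joint plunger between 0.009 and 0.0128 m and (value of joint knob above 1.05 rad or value of joint knob below -1.05 rad) and value of joint sled below 0.015 m), for 0.4 s.
2. the sled is out, within 8 mm of its loading stop (value of joint sled above 0.112 m), for 0.2 s.
At the end, for the whole second after the job is handed in: The plunger rests in its notch (lift 9 to 12.8 mm, twist more than 1.05 rad either way) and the sled stands still within 8 mm of the loading stop (position above 0.112 m) (value of joint plunger between 0.009 and 0.0128 m and (value of joint knob above 1.05 rad or value of joint knob below -1.05 rad) and value of joint sled above 0.112 m and velocity of joint sled between -0.005 and 0.005 m/s); the robot touches nothing.
It fails at once if a loose bystander is moved by more than 30 mm (distance of any of joystick_white, joystick_black, button_yellow, button_teal, button_red, screwdriver, lock_ring from where it was at the start of the episode above 0.03 m).
It also fails if it takes over 53 s, if anything falls off the work surface, if the arm or the gripper's body presses on something with over 40 N, if the wrist force passes 120 N, or if a joint passes its speed limit or range.

### The arm

A 7-joint arm with a two-finger parallel gripper is mounted at the origin on the work surface. World frame = base frame: x ahead of the robot, y to its left, z up, the work surface at z = 0. Lengths are in m, angles in rad, forces in N, time in s.
With the tool pointing down it reaches from about 0.4 to 0.85 m from the base axis. Payload 6.9 kg.
Tool frame: the origin (TCP) lies midway between the tips of the shut fingers; the grasp point (between the pads) lies behind it (ctrl.pinch_z is the z of the grasp point in the tool frame, in m); z points along the fingers, y is the direction in which the jaws open and shut (so a half turn about z gives the same grasp; the last joint's range is limited). The gripper opens to 85 mm and grips with 20 to 120 N. Pads are 22 mm wide; open, the fingers measure 114 mm over their backs; the gripper's body (76 mm by 85 mm) begins 54 mm behind the grasp point. The pads swing forward as they close: fully open they stand 13 mm farther back than shut.
Start: joints at [1.444, 0.507, -0.238, 1.5, 0.126, 1.149, -0.155], TCP at [0.144, -0.608, 0.231] pointing down, gripper open.
Joint ranges: [-3.08, 3.08], [-0.24, 2.05], [-1.43, 1.35], [0, 2.5], [-1.52, 4.66], [0.17, 1.96], [-2.89, 2.89]. Speed limits (rad/s): [2.39, 2.39, 3.14, 3.14, 3.14, 3.14, 3.14].

### API

Orientations are given as a unit quaternion [w, x, y, z].
In Python, from station import ctrl, get_state, vision, ticket, models gives the robot as it stands. Calls block until the motion is done:
- ctrl.movep(position, orientation): joint-space move of the TCP to a pose.
- ctrl.movel(position, frame=None, max_speed=0.15): straight line of the TCP; frame=None keeps the orientation; max_speed is the mean speed in m/s.
- ctrl.set_joints(angles): joint-space move.
- ctrl.ungrasp() and ctrl.close_gripper(force=None): open the fingers fully, or close them until they stop; force is the grip in N (None keeps the last).
- ctrl.pause(seconds).
- ctrl.ik(position, orientation): joint angles nearest the present ones, or None.
- get_state(): the state.
- vision.grab_frame(name): name is "scene" or "side" or "wrist"; returns (picture, depth): 420x560x3 uint8, blue, green, red; 420x560 float32, m along the optical axis (not along the pixel's ray), 0 where there is no reading.
- vision.camera_info(name): a dict with "mtx" (3x3 intrinsics, pixels), "R" (3x3) and "t" (3): a world point X has camera coordinates R X + t; the wrist camera has in their place "hand_eye" (4x4, takes a point from camera to tool coordinates, whose origin is the TCP and whose axes are the flange's). Camera axes: x right, y down, z forward; pixel columns grow to the right and rows downward; lengths in m; the calibration is good to about 2 mm. A picture is of the moment at which its call begins: read the wrist's pose just before it. camera_info takes no time and is no camera call.
A pose or a line that the arm cannot do raises ctrl.Unreachable and nothing moves.
- ticket.close_job(): hands the job in, once; it reports no verdict.
Trained networks look in the newest picture that a camera, given by its name, has taken for a name from the list of things; names that differ only in an ending like _2 or _b are one class to them, and where a whole thing is asked for, a point or a joint stands for the part that bears it (a point fixed in the world has none). Each returns a list of dicts, best first, with "p" (0 to 1); they miss things now and then, are a little off and sometimes report something else, mostly with a low value. They report only what shows in the picture. A call takes as long as a camera call.
- models.recognise(camera, target): "point" ([column, row] in pixels, amid what is visible of it).
- models.masks_of(camera, target): "mask" (420x560 bool, what is visible of it) and "point" ([column, row] in pixels, amid what is visible of it).
The state is a dict: "time": time; "qpos": joint angles; "qd": joint speeds; "tau": joint torques, N m; "tcp_pos": TCP position; "eef_rot": TCP orientation; "contact_force": force on the tool from outside, world axes, zero at the start; "wrist_torque": the same for the moment, N m; "width": finger opening in m.
Only numpy, scipy, OpenCV 4.12 (cv2) and the standard library are available. Lean on these libraries where they do the work, as an engineer would, in place of code of your own. Each camera call takes 0.05 s, during which the arm holds its last target. There are 200 camera calls.

## Working session

There is one attempt and no reset: what is moved stays moved. The work goes in short steps, each a Python script; the robot and the scene stay as the last script left them, time stands still between calls to the robot, and variables do not carry over. Pictures are saved under pics/ and viewed, about 8 in all and at most 12, crops included, and the job is handed in when it is done.

```bash
ls; mkdir -p pics; cat > h.py <<'E'
import numpy as np, cv2
from station import ctrl, get_state, vision, ticket, models
from scipy.spatial.transform import Rotation as Rn
def quat(yaw):  # tool down, tool x axis at given yaw
    R=Rn.from_euler('z',yaw)*Rn.from_euler('x',np.pi)
    q=R.as_quat(); return np.array([q[3],q[0],q[1],q[2]])
def pix2world(cam,px,d):
    i=vision.camera_info(cam); p=np.linalg.inv(i['mtx'])@np.array([px[0],px[1],1])*d
    return i['R'].T@(p-i['t'])
def cloud(cam,depth):
    i=vision.camera_info(cam); K=i['mtx']; v,u=np.mgrid[0:420,0:560]
    P=np.stack([(u-K[0,2])/K[0,0],(v-K[1,2])/K[1,1],np.ones_like(u)],-1)*depth[...,None]
    return (P-i['t'])@i['R']
E
python3 - <<'E'
from h import *
ims=[]
for c in ('scene','side'):
    im,d=vision.grab_frame(c); cv2.imwrite(f'pics/{c}0.png',im); W=cloud(c,d)
    for n in ('knob_grip','handle','fixture','button_yellow','joystick_white','joystick_black','button_teal','button_red','screwdriver','lock_ring'):
        for r in models.masks_of(c,n)[:1]:
            m=r['mask']&(d>0); P=W[m]
            print(c,n,round(r['p'],2),np.round(r['point']),m.sum(),np.round(np.median(P,0),3) if len(P) else None, np.round(np.percentile(P,[2,98],axis=0),3).tolist() if len(P) else None)
s=get_state(); print(s['time'],s['tcp_pos'],s['eef_rot'],s['width'],ctrl.pinch_z)
E
```

```text
pics
scene handle 0.55 [281. 228.] 1753 [ 0.557 -0.113  0.032] [[0.465, -0.214, 0.021], [0.634, -0.024, 0.093]]
scene fixture 0.62 [270. 231.] 6430 [ 0.557 -0.147  0.031] [[0.409, -0.361, 0.007], [0.688, 0.1, 0.087]]
scene button_yellow 0.47 [237. 240.] 49 [ 0.503 -0.294  0.1  ] [[0.491, -0.304, 0.075], [0.515, -0.279, 0.106]]
scene joystick_white 0.78 [305. 261.] 462 [ 0.719 -0.185  0.034] [[0.677, -0.223, 0.004], [0.747, -0.132, 0.108]]
scene joystick_black 0.73 [310. 117.] 314 [0.313 0.409 0.034] [[0.274, 0.37, -0.0], [0.339, 0.467, 0.107]]
scene button_red 0.68 [321. 246.] 56 [ 0.718 -0.082  0.029] [[0.705, -0.093, 0.006], [0.73, -0.066, 0.038]]
scene screwdriver 0.55 [150. 305.] 161 [ 0.397 -0.638  0.023] [[0.357, -0.66, 0.013], [0.443, -0.616, 0.031]]
side knob_grip 0.68 [264. 218.] 126 [ 0.471 -0.139  0.096] [[0.459, -0.146, 0.072], [0.484, -0.12, 0.107]]
side handle 0.78 [295. 222.] 2312 [ 0.56  -0.097  0.035] [[0.484, -0.192, 0.028], [0.634, -0.014, 0.097]]
side fixture 0.73 [217. 117.] 413 [0.308 0.407 0.037] [[0.276, 0.371, 0.005], [0.337, 0.478, 0.108]]
side button_yellow 0.71 [275. 261.] 152 [ 0.497 -0.295  0.1  ] [[0.482, -0.303, 0.072], [0.512, -0.276, 0.107]]
side joystick_white 0.68 [349. 239.] 738 [ 0.71  -0.186  0.036] [[0.678, -0.223, 0.003], [0.747, -0.133, 0.108]]
side joystick_black 0.86 [218. 114.] 465 [0.308 0.409 0.037] [[0.273, 0.371, 0.002], [0.337, 0.542, 0.109]]
side button_teal 0.65 [345. 218.] 105 [ 0.712 -0.081  0.03 ] [[0.701, -0.093, -0.001], [0.729, -0.057, 0.039]]
side screwdriver 0.83 [232. 407.] 695 [ 0.405 -0.633  0.024] [[0.352, -0.659, 0.012], [0.522, -0.579, 0.03]]
1.1 [ 0.14415157 -0.60812916  0.23126074] [-2.66095518e-05  9.93233984e-01  1.16130328e-01  3.13923423e-06] 0.08526230182601874 -0.0187
```

```bash
python3 - <<'E'
import cv2,numpy as np
a=cv2.imread('pics/scene0.png')[150:350,150:400]; b=cv2.imread('pics/side0.png')[150:350,180:430]
cv2.imwrite('pics/both.png',np.vstack([cv2.resize(x,(750,600))[:, :] for x in (a,b)]) if 0 else cv2.resize(b,(750,600),interpolation=cv2.INTER_CUBIC))
E
```

```text
(no output)
```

View pics/both.png

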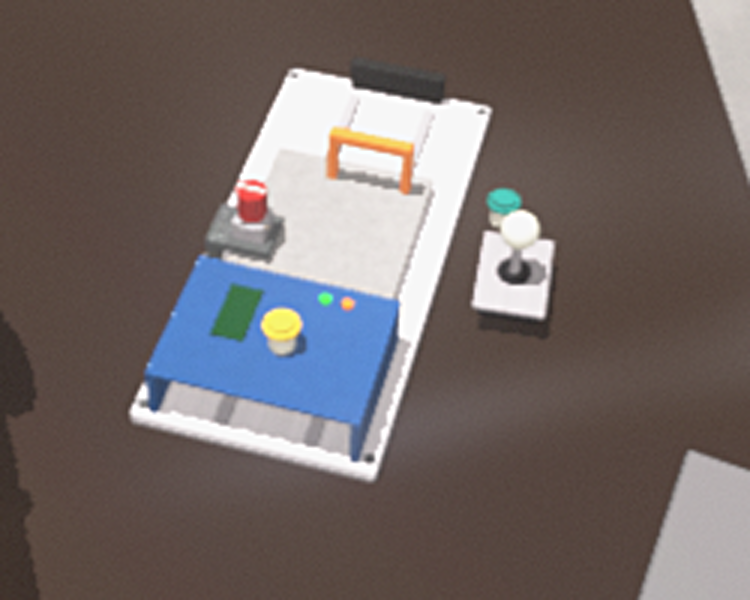

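View pics/scene0.png

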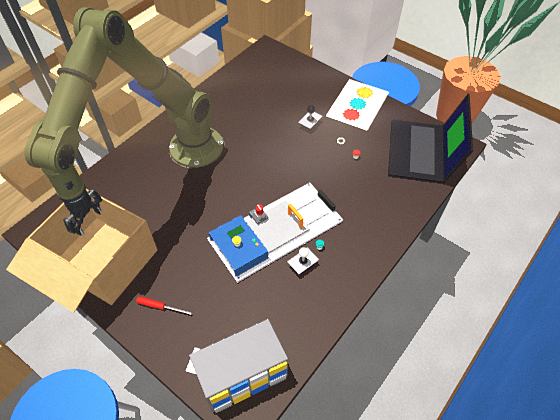

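The side crop shows the knob at about (264,218), the orange bar at about (304,200) and the hood with the yellow button at about (274,259). The white joystick and teal button stand on the fixture's +x side. The scene view shows the gripper over an open cardboard box, so I'll go straight up first. Next I'll fit the fixture pose by colour.

```bash
cat >> h.py <<'E'
def blobs(im,W,ok):
    h=cv2.cvtColor(im,cv2.COLOR_BGR2HSV).astype(int); H,S,V=h[...,0],h[...,1],h[...,2]
    near=ok&(W[...,0]>.38)&(W[...,0]<.72)&(W[...,1]>-.4)&(W[...,1]<.15)
    z=W[...,2]
    return dict(orange=near&(H>=7)&(H<=18)&(S>140)&(V>120)&(z>.075)&(z<.11),
      red=near&((H<=5)|(H>=174))&(S>140)&(V>90)&(z>.06)&(z<.13),
      blue=near&(H>100)&(H<125)&(S>120)&(z>.06)&(z<.08))
E
python3 - <<'E'
from h import *
for c in ('scene','side'):
    im,d=vision.grab_frame(c); W=cloud(c,d)
    for k,m in blobs(im,W,d>0).items():
        P=W[m]; 
        if len(P)<5: print(c,k,len(P)); continue
        r=cv2.minAreaRect((P[:,:2]*1000).astype(np.float32)); u=np.linalg.svd(P[:,:2]-P[:,:2].mean(0),full_matrices=False)[2][0]
        print(c,k,len(P),np.round(P.mean(0),3),'rect',np.round(np.hstack([r[0],r[1],r[2]])), 'dir',np.round(np.degrees(np.arctan2(u[1],u[0])),1),'z',np.round(np.percentile(P[:,2],[5,50,95]),3))
E
```

```text
scene orange 30 [ 0.59  -0.07   0.086] rect [ 555. -148.  197.   81.   70.] dir -80.8 z [0.076 0.087 0.096]
scene red 51 [ 0.476 -0.135  0.093] rect [ 473. -133.   23.   31.   40.] dir -81.8 z [0.079 0.094 0.104]
scene blue 1465 [ 0.5   -0.286  0.069] rect [ 494. -279.  142.  196.   73.] dir -15.3 z [0.063 0.069 0.076]
side orange 72 [ 0.584 -0.066  0.089] rect [ 552. -146.  194.   80.   69.] dir -85.3 z [0.077 0.09  0.096]
side red 73 [ 0.472 -0.139  0.092] rect [ 473. -134.   25.   21.   60.] dir 26.4 z [0.076 0.093 0.105]
side blue 2572 [ 0.494 -0.287  0.072] rect [ 493. -279.  142.  187.   73.] dir -16.1 z [0.069 0.072 0.076]
```

```bash
python3 - <<'E'
from h import *
k=np.array([.471,-.133,.28])
for yaw in np.arange(-3.0,3.2,.35):
    q=ctrl.ik(k,quat(yaw)); print(round(yaw,2),None if q is None else np.round(q,2))
print(np.round(vision.camera_info('wrist')['hand_eye'],3), get_state()['time'])
E
```

```text
-3.0 [ 1.02  0.42 -1.16  1.76  0.41  1.24  1.47]
-2.65 [ 1.05  0.45 -1.22  1.76  0.44  1.26  1.77]
-2.3 [ 1.05  0.45 -1.22  1.76  0.44  1.26  2.12]
-1.95 [-0.54  0.44  1.15  1.77 -0.43  1.21 -2.78]
-1.6 [-0.54  0.44  1.15  1.77 -0.43  1.21 -2.43]
-1.25 [ 0.41  0.26 -0.24  1.76  0.07  1.13 -2.67]
-0.9 [ 0.48  0.26 -0.33  1.76  0.09  1.13 -2.35]
-0.55 [ 0.54  0.27 -0.41  1.76  0.12  1.14 -2.03]
-0.2 [ 0.61  0.28 -0.51  1.76  0.15  1.14 -1.72]
0.15 [ 0.68  0.29 -0.61  1.76  0.18  1.15 -1.4 ]
0.5 [ 0.72  0.3  -0.67  1.76  0.2   1.16 -1.07]
0.85 [ 0.76  0.31 -0.72  1.76  0.22  1.16 -0.75]
1.2 [ 0.8   0.32 -0.78  1.76  0.24  1.17 -0.42]
1.55 [ 0.84  0.33 -0.84  1.76  0.26  1.17 -0.1 ]
1.9 [ 0.87  0.34 -0.89  1.76  0.28  1.18  0.23]
2.25 [ 0.9   0.35 -0.94  1.76  0.3   1.19  0.55]
2.6 [ 0.93  0.37 -0.99  1.76  0.33  1.2   0.88]
2.95 [ 0.99  0.4  -1.1   1.76  0.38  1.22  1.17]
[[ 0.001 -0.945 -0.327  0.085]
 [ 1.     0.     0.001  0.001]
 [-0.001 -0.327  0.945 -0.143]
 [ 0.     0.     0.     1.   ]] 1.2
```

```bash
python3 - <<'E'
from h import *
p=get_state()['tcp_pos']; ctrl.movel(np.array([p[0],p[1],.38]),max_speed=.3)
ctrl.movep(np.array([.471,-.133,.25]),quat(1.14))
s=get_state(); print(s['time'],np.round(s['qpos'],3),np.round(s['tcp_pos'],4),s['contact_force'])
T=np.eye(4); q=s['eef_rot']; T[:3,:3]=Rn.from_quat([q[1],q[2],q[3],q[0]]).as_matrix(); T[:3,3]=s['tcp_pos']
im,d=vision.grab_frame('wrist'); i=vision.camera_info('wrist'); K=i['mtx']; M=T@i['hand_eye']
v,u=np.mgrid[0:420,0:560]; P=np.stack([(u-K[0,2])/K[0,0],(v-K[1,2])/K[1,1],np.ones_like(u)],-1)*d[...,None]
W=P@M[:3,:3].T+M[:3,3]; np.savez('w1.npz',im=im,W=W,d=d); cv2.imwrite('pics/w1.png',im)
for k,m in blobs(im,W,d>0).items():
    Q=W[m]; print(k,len(Q))
    if len(Q)<5: continue
    r=cv2.minAreaRect((Q[:,:2]*1000).astype(np.float32)); print(np.round(Q.mean(0),4),np.round(np.hstack([r[0],r[1],r[2]]),1),np.round(np.percentile(Q[:,2],[2,50,98]),3))
E
```

```text
3.9583 [ 0.773  0.338 -0.747  1.81   0.257  1.093 -0.499] [ 0.471  -0.1344  0.25  ] [-0.24395932 -0.93446753  0.2148186 ]
orange 1433
[ 0.5835 -0.059   0.0936] [ 551.3 -144.5  199.7   81.5   70. ] [0.091 0.094 0.095]
red 441
[ 0.4721 -0.1303  0.0995] [ 471.  -132.2   25.8   24.7   65.8] [0.085 0.101 0.102]
blue 10844
[ 0.4891 -0.2681  0.0703] [ 492.4 -281.5  140.   187.8   72.6] [0.069 0.07  0.072]
```

View pics/w1.png

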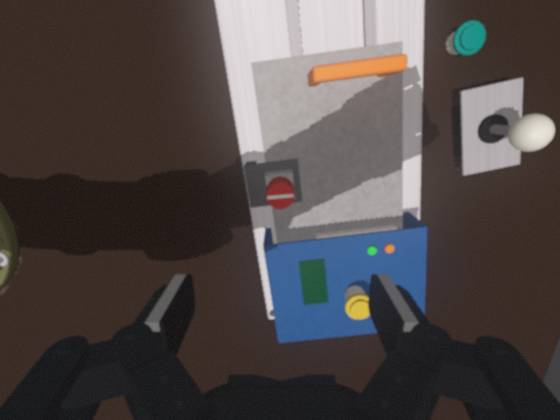

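The wrist view shows the knob top at (280,193) with its white line along fixture x, the bar at (360,68) and the hood below. Next I'll refine the knob and bar from the height slices.

```bash
python3 - <<'E'
from h import *
f=np.load('w1.npz'); W,d,im=f['W'],f['d'],f['im']; z=W[...,2]
near=np.hypot(W[...,0]-.471,W[...,1]+.132)<.03
Q=W[near&(z>.097)&(z<.106)&(d>0)][:,:2]; c,r=cv2.minEnclosingCircle((Q*1000).astype(np.float32)); print('knob',len(Q),np.round(Q.mean(0)*1000,1),c,r, cv2.minAreaRect((Q*1000).astype(np.float32)))
b=blobs(im,W,d>0)['orange']; Q=W[b&(W[...,1]>-.11)]; 
print('bar',np.round(Q.mean(0),4),cv2.minAreaRect((Q[:,:2]*1000).astype(np.float32)))
a=np.radians(-17.3); ex=np.array([np.cos(a),np.sin(a)]); ey=np.array([-ex[1],ex[0]])
o=np.array([.4924,-.2815])+.165*ey; print('origin',o,'knob pred',o-.065*ex-.03*ey,'bar pred',o+.02*ex+.077*ey)
E
```

```text
knob 598 [ 471.4 -132.9] (471.158203125, -133.37408447265625) 14.187339782714844 ((471.68072509765625, -133.30148315429688), (26.6776065826416, 26.658639907836914), 64.37991333007812)
bar [ 0.5836 -0.0585  0.0937] ((582.7014770507812, -58.30047607421875), (13.291604995727539, 81.64738464355469), 72.33245086669922)
origin [ 0.54146685 -0.12396447] knob pred [ 0.47048616 -0.13327793] bar pred [ 0.58345994 -0.05639538]
```

```bash
python3 - <<'E'
from h import *
def st(t):
    s=get_state(); print(t,round(s['time'],2),np.round(s['tcp_pos'],4),'F',np.round(s['contact_force'],1),'M',np.round(s['wrist_torque'],2),'w',round(s['width'],4),'q7',round(s['qpos'][6],3)); return s
k=[.4713,-.1333]
ctrl.movel(np.array(k+[.13]),max_speed=.2); ctrl.movel(np.array(k+[.068]),max_speed=.1); st('down')
ctrl.close_gripper(force=70); st('closed')
for dz in (.008,.0172):
    ctrl.movel(np.array(k+[.068+dz]),max_speed=.03); st('lift')
ctrl.pause(.2); st('hold')
E
```

```text
down 5.53 [ 0.4718 -0.1333  0.0685] F [0.5 0.1 0.2] M [-0.05  0.01  0.01] w 0.0852 q7 -0.732
closed 6.1 [ 0.4704 -0.133   0.0685] F [-4.7  1.8  9.2] M [ 0.33  0.87 -0.01] w 0.0261 q7 -0.732
lift 6.52 [ 0.4703 -0.133   0.0754] F [ -2.3   2.9 -12.3] M [ 0.5   0.22 -0.02] w 0.0262 q7 -0.72
lift 6.97 [ 0.4704 -0.133   0.0849] F [ -2.2   3.4 -16.5] M [0.82 0.66 0.03] w 0.0266 q7 -0.706
hold 7.17 [ 0.4704 -0.133   0.0848] F [ -3.6   3.7 -15.6] M [ 0.81  0.6  -0.03] w 0.0262 q7 -0.706
```

```bash
python3 - <<'E'
from h import *
def st(t):
    s=get_state(); print(t,round(s['time'],2),np.round(s['tcp_pos'],4),'F',np.round(s['contact_force'],1),'M',np.round(s['wrist_torque'],2),'w',round(s['width'],4),'q7',round(s['qpos'][6],3)); return s
s=get_state(); ctrl.movel(np.array([.4708,-.1332,.0858]),max_speed=.03); st('up'); q=np.array(ctrl.ik(np.array([.4708,-.1332,.0858]),get_state()['eef_rot'])); print(np.round(q-get_state()['qpos'],4))
q7=get_state()['qpos'][6]
for a in (.3,.7,1.1,1.42):
    q[6]=q7-a; ctrl.set_joints(q); s=st(a)
    if np.hypot(*s['contact_force'][:2])>25 or abs(s['wrist_torque'][2])>1.5: print('stop'); break
E
```

```text
up 7.42 [ 0.4704 -0.133   0.0856] F [ -2.8   3.9 -16.7] M [ 0.83  0.57 -0.03] w 0.0265 q7 -0.705
[ 0.0001  0.0003 -0.0002 -0.0012 -0.0003  0.001   0.0005]
0.3 7.82 [ 0.4702 -0.133   0.0856] F [ -2.4   4.6 -16.6] M [0.83 0.64 0.01] w 0.0261 q7 -1.006
0.7 8.28 [ 0.4701 -0.1329  0.0856] F [ -3.6   5.4 -16.5] M [ 0.94  0.74 -0.01] w 0.0264 q7 -1.406
1.1 8.75 [ 0.47   -0.1327  0.0855] F [ -3.1   4.8 -16.2] M [ 1.1   0.81 -0.02] w 0.0265 q7 -1.806
1.42 9.16 [ 0.47   -0.1325  0.0855] F [ -3.3   5.7 -16.5] M [ 1.11  0.88 -0.03] w 0.0263 q7 -2.126
```

```bash
python3 - <<'E'
from h import *
def st(t):
    s=get_state(); print(t,round(s['time'],2),np.round(s['tcp_pos'],4),'F',np.round(s['contact_force'],1),'w',round(s['width'],4)); return s
p=get_state()['tcp_pos']; 
for z in (.082,.0795,.078):
    ctrl.movel(np.array([p[0],p[1],z]),max_speed=.03); st(z)
    if get_state()['contact_force'][2]>2: break
E
```

```text
0.082 9.44 [ 0.47   -0.1325  0.082 ] F [ -2.7   4.7 -14.5] w 0.0263
0.0795 9.69 [ 0.4701 -0.1325  0.0797] F [ -3.2   3.9 -13.3] w 0.0264
0.078 9.94 [ 0.4701 -0.1325  0.0793] F [-6.4  4.7  0.6] w 0.0265
```

The spring load vanished at a lift of about 10.8 mm, so the pin is resting in the notch. Next I'll release, rise and look.

```bash
python3 - <<'E'
from h import *
ctrl.ungrasp(); p=get_state()['tcp_pos']; print(get_state()['width'])
ctrl.movel(np.array([p[0],p[1],.16]),max_speed=.15)
ctrl.movep(np.array([.5832,-.0575,.25]),quat(-.304))
s=get_state(); print(s['time'],np.round(s['qpos'],3),np.round(s['tcp_pos'],4),s['contact_force'])
T=np.eye(4); q=s['eef_rot']; T[:3,:3]=Rn.from_quat([q[1],q[2],q[3],q[0]]).as_matrix(); T[:3,3]=s['tcp_pos']
im,d=vision.grab_frame('wrist'); i=vision.camera_info('wrist'); K=i['mtx']; M=T@i['hand_eye']
v,u=np.mgrid[0:420,0:560]; P=np.stack([(u-K[0,2])/K[0,0],(v-K[1,2])/K[1,1],np.ones_like(u)],-1)*d[...,None]
W=P@M[:3,:3].T+M[:3,3]; cv2.imwrite('pics/w2.png',im)
B=blobs(im,W,d>0); Q=W[B['orange']&(W[...,1]>-.11)]; print('bar',np.round(Q.mean(0),4),cv2.minAreaRect((Q[:,:2]*1000).astype(np.float32)))
Q=W[B['red']]; print('knob top z',len(Q),np.round(np.percentile(Q[:,2],[50,90]),4))
E
```

```text
0.08552226626677767
11.9417 [ 0.497  0.494 -0.703  1.576  0.335  1.199 -2.146] [ 0.5821 -0.0582  0.2482] [-0.17550632 -1.05072925 -0.28532002]
bar [ 0.5893 -0.0604  0.0939] ((584.8220825195312, -58.14564514160156), (11.225371360778809, 81.5986328125), 72.8354721069336)
knob top z 379 [0.1068 0.1119]
```

View pics/w2.png

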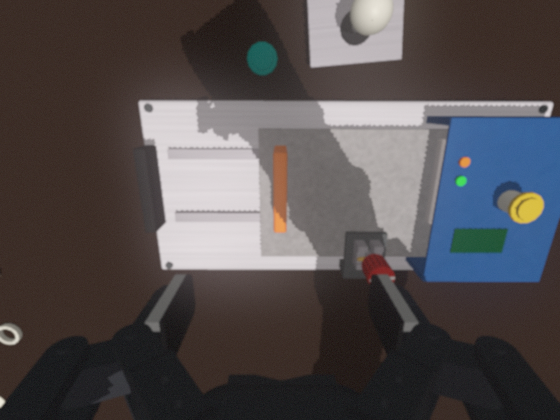

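The knob top is now at z ≈ 112 mm, up from 101, so the plunger is parked. The bar is at (280,190), about world (0.584, -0.058). Before grasping I'll check the height of the loading stop, then grip the bar.

```bash
python3 - <<'E'
from h import *
def st(t):
    s=get_state(); print(t,round(s['time'],2),np.round(s['tcp_pos'],4),'F',np.round(s['contact_force'],1),'w',round(s['width'],4)); return s
a=-.304; ex=np.array([np.cos(a),np.sin(a)]); ey=np.array([-ex[1],ex[0]]); o=np.array([.5415,-.124])
im,d=vision.grab_frame('side'); W=cloud('side',d); L=np.stack([(W[...,:2]-o)@ex,(W[...,:2]-o)@ey],-1)
m=(d>0)&(abs(L[...,0])<.08)&(L[...,1]>.222)&(L[...,1]<.24)&(W[...,2]<.12); zs=np.percentile(W[m][:,2],[50,98,100]); print('stop z',m.sum(),zs)
b=np.array([.5835,-.058])
ctrl.movel(np.r_[b,.13],max_speed=.2); ctrl.movel(np.r_[b,.068],max_speed=.12); s=st('down')
if abs(s['contact_force'][2])<5: ctrl.close_gripper(force=40); st('closed')
E
```

```text
stop z 429 [0.03387631 0.05572213 0.05942179]
down 13.46 [ 0.5841 -0.0578  0.0688] F [0.8 0.5 0. ] w 0.0856
closed 14.11 [ 0.5836 -0.0579  0.0683] F [-1.2  0.4  3.4] w 0.0133
```

```bash
python3 - <<'E'
from h import *
def st(t):
    s=get_state(); F=s['contact_force']; print(t,round(s['time'],2),np.round(s['tcp_pos'],4),'out',round(float((s['tcp_pos'][:2]-p[:2])@ey),4),'F',np.round(F,1),'Fy',round(float(F[:2]@ey),1),'w',round(s['width'],4)); return s
a=-.304; ex=np.array([np.cos(a),np.sin(a)]); ey=np.array([-ex[1],ex[0]])
p=np.array(get_state()['tcp_pos'])
for dd in (.04,.10,.112,.115,.117,.119,.121):
    ctrl.movel(np.r_[p[:2]+dd*ey,p[2]],max_speed=.06); F=st(dd)['contact_force']
    if F[:2]@ey<-12 or np.linalg.norm(F)>30: break
E
```

```text
0.04 14.93 [ 0.5961 -0.0186  0.0683] out 0.0412 F [1.4 2.7 1.1] Fy 3.0 w 0.0134
0.1 16.07 [0.6141 0.0385 0.0683] out 0.1011 F [ 4.3  1.1 -1.6] Fy 2.3 w 0.0133
0.112 16.43 [0.6176 0.0497 0.0683] out 0.1128 F [ 4.8  1.4 -1.9] Fy 2.8 w 0.0135
0.115 16.68 [0.6182 0.0515 0.0683] out 0.1147 F [ 3.5 -2.1  0.4] Fy -0.9 w 0.0134
0.117 16.93 [0.6188 0.0534 0.0683] out 0.1167 F [ 3.7 -3.3  0.5] Fy -2.0 w 0.0132
0.119 17.18 [0.6195 0.0556 0.0683] out 0.119 F [ 3.6 -3.7  0.7] Fy -2.5 w 0.0133
0.121 17.43 [0.6197 0.0563 0.0683] out 0.1198 F [ 3.1 -4.7  3. ] Fy -3.6 w 0.0134
```

```bash
python3 - <<'E'
from h import *
a=-.304; ex=np.array([np.cos(a),np.sin(a)]); ey=np.array([-ex[1],ex[0]])
p=get_state()['tcp_pos']; ctrl.movel(np.r_[p[:2]+.002*ey,p[2]],max_speed=.03); s=get_state(); print('out',.1198+(s['tcp_pos'][:2]-p[:2])@ey,s['contact_force'])
ctrl.ungrasp(); p=get_state()['tcp_pos']; ctrl.movel(np.r_[p[:2],.28],max_speed=.2)
s=get_state(); print(s['time'],s['width'],s['contact_force'])
T=np.eye(4); q=s['eef_rot']; T[:3,:3]=Rn.from_quat([q[1],q[2],q[3],q[0]]).as_matrix(); T[:3,3]=s['tcp_pos']
im,d=vision.grab_frame('wrist'); i=vision.camera_info('wrist'); K=i['mtx']; M=T@i['hand_eye']
v,u=np.mgrid[0:420,0:560]; P=np.stack([(u-K[0,2])/K[0,0],(v-K[1,2])/K[1,1],np.ones_like(u)],-1)*d[...,None]
W=P@M[:3,:3].T+M[:3,3]; cv2.imwrite('pics/w3.png',im)
o=np.array([.5415,-.124]); h=cv2.cvtColor(im,cv2.COLOR_BGR2HSV).astype(int)
m=(h[...,0]>=7)&(h[...,0]<=18)&(h[...,1]>140)&(abs(W[...,2]-.092)<.006)&(d>0)&(W[...,1]>-.1)
c=np.array(cv2.minAreaRect((W[m][:,:2]*1000).astype(np.float32))[0])/1000; print('bar',c,'fixture y - 75mm',(c-o)@ey-.075)
Q=W[blobs(im,W,d>0)['red']]; print('knob z',len(Q),np.percentile(Q[:,2],[50,90]) if len(Q) else None)
E
```

```text
out 0.11978506312266007 [ 0.21904891 -7.38593975  2.96295064]
19.575 0.0853031126252977 [-0.4783502  -0.26735246  0.03424899]
bar [0.62061383 0.05530561] fixture y - 75mm 0.1197657380618284
knob z 471 [0.11128526 0.11246419]
```

View pics/w3.png

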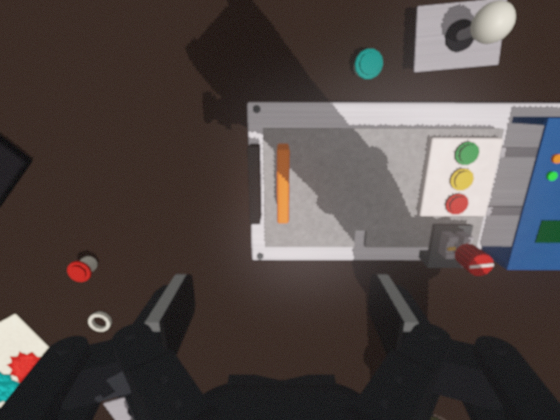

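The sled now sits against the black stop at (254,183), with the bar at (283,185). The knob at (475,260) is still raised, and its white line has turned about 90° to lie along fixture y. The bystanders are upright.

```bash
python3 -c "
from h import *
ctrl.pause(.2); print(ticket.close_job(), get_state()['time'])"
```

```text
the job is handed in; nothing more can be done
the job is handed in; nothing more can be done
```

The plunger is parked in its rest notch, the sled is out at the loading stop, and the job is handed in. The last clock reading before hand-in was 19.6 s of the 53 s allowed.

- **Plunger:** I lifted the knob about 17 mm, twisted it -1.42 rad and let it down into the notch. The spring load disappeared at about 10.8 mm of lift. The last picture shows the knob top at z ≈ 112 mm, 11 mm above its starting height, with its white line turned about 90°.
- **Sled:** I pulled it out by the orange handle until it would go no further. The arm and the camera both put it about 0.120 m out, past the 0.112 m needed.
- **Release and bystanders:** The gripper is open and clear, with contact force near zero. The white joystick, teal button, red button and lock ring looked undisturbed in the last picture. The yellow button, black joystick and screwdriver were not in that view, but the arm went nowhere near them.

No check failed or disagreed beyond millimetre-level camera scatter. I did not measure the bystanders' positions again at the end.

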